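Sort the read test cassettes and the sample tube

TASK

Clear the rapid-test table: lay the two cassettes whose result window has turned crimson in the red tray and the two whose window has stayed grey in the green tray, all flat on the tray floor, face up and not on top of one another. Stand the blue-capped sample tube upright in the pocket of the blue stand, never tipping it over on the way. Leave the dropper bottle and the timer where they are.

Things in the scene. Friction and masses are not known exactly. Their poses are not given: they have to be found in the camera images.
- reactive_a_mid (a point): Reactive cassette: loose white plastic test cassette, a flat slab 80 x 28 x 9 mm lying face up, its 38 x 15 mm result window (12 mm along +x from the centre) has turned crimson: reactive. This point is the centre of the slab (4.5 mm above what it lies on); its x axis runs along the 80 mm length, z up out of the face. 30 g; grip it across the 28 mm width.
- reactive_b_mid (a point): Second reactive cassette, just like the first: loose white plastic test cassette, a flat slab 80 x 28 x 9 mm lying face up, its 38 x 15 mm result window (12 mm along +x from the centre) has turned crimson: reactive. This point is the centre of the slab (4.5 mm above what it lies on); its x axis runs along the 80 mm length, z up out of the face. 30 g; grip it across the 28 mm width.
- clear_a_mid (a point): Non-reactive cassette: loose white plastic test cassette, a flat slab 80 x 28 x 9 mm lying face up, its 38 x 15 mm result window (12 mm along +x from the centre) has stayed pale grey with one thin dark line: non-reactive. This point is the centre of the slab (4.5 mm above what it lies on); its x axis runs along the 80 mm length, z up out of the face. 30 g; grip it across the 28 mm width.
- clear_b_mid (a point): Second non-reactive cassette, just like the first: loose white plastic test cassette, a flat slab 80 x 28 x 9 mm lying face up, its 38 x 15 mm result window (12 mm along +x from the centre) has stayed pale grey with one thin dark line: non-reactive. This point is the centre of the slab (4.5 mm above what it lies on); its x axis runs along the 80 mm length, z up out of the face. 30 g; grip it across the 28 mm width.
- tube_mid (a point): Capped sample tube, loose and standing upright on its flat foot: pale round body 28 mm in diameter, blue screw cap 33 mm in diameter over the top 22 mm, 80 mm high in all, 40 g. This point is on its axis half-way up, 40 mm above its foot; z runs along the axis to the cap. Grip it by the cap (centre of the cap 29 mm above this point), so that the fingers stay above the stand's walls.
- red_tray: Red shallow open tray, fixed to the table, 130 mm (its x) x 170 mm (its y) outside, 18 mm high, walls and floor 4 mm thick (inside 122 x 162 mm, floor top 4 mm above the table). Origin at the centre of its underside, on the table; z up. It holds two cassettes side by side, their lengths along the tray's x, about 38 mm either side of its centre.
- green_tray: Green shallow open tray, fixed to the table, 130 mm (its x) x 170 mm (its y) outside, 18 mm high, walls and floor 4 mm thick (inside 122 x 162 mm, floor top 4 mm above the table). Origin at the centre of its underside, on the table; z up. It holds two cassettes side by side, their lengths along the tray's x, about 38 mm either side of its centre.
- rack: Blue square tube stand on a white 110 mm square foot plate 6 mm thick, fixed to the table: one square pocket open at the top, 56 x 56 mm inside, walls 7 mm thick and rising to 34 mm above the table, pocket floor 7 mm above the table. Origin at the centre of its underside, on the table; z up.
- dropper: Bystander: small standing white dropper bottle, 34 mm in diameter and 68 mm high, orange cap. Origin at the centre of its foot. Leave it alone.
- timer: Bystander: grey desk timer lying flat, 65 x 75 x 22 mm, with a pale display. Origin at the centre of its underside. Leave it alone.

How it is judged:
By the outcome, as a careful person would: the job done as asked, in the order asked, and still so for the second after the job is handed in, with the robot touching nothing.
It also fails if it takes over 128 s, if anything falls off the work surface, if the arm or the gripper's body presses on something with over 40 N, if the wrist force passes 120 N, or if a joint passes its speed limit or range.

ROBOT

A 6-joint arm with a two-finger parallel gripper is mounted at the origin on the work surface. World frame = base frame: x ahead of the robot, y to its left, z up, the work surface at z = 0. Lengths are in m, angles in degrees, forces in N, time in s.
With the tool pointing down it reaches from about 0.35 to 0.875 m from the base axis. Payload 4.2 kg.
Tool frame: the origin (TCP) lies midway between the tips of the shut fingers; the grasp point (between the pads) lies 19 mm behind it; y points along the fingers, z is the direction in which the jaws open and shut, and the axes are right-handed (so a half turn about y gives the same grasp; the last joint's range is limited). The gripper opens to 87 mm and grips with 3 to 60 N. Pads are 19 mm wide; open, the fingers measure 117 mm over their backs; the gripper's body (75 mm by 190 mm) begins 51 mm behind the grasp point.
Start: joints at [-49.412, 22.042, 0.453, 0, -68.411, -14.817], TCP at [0.272, -0.563, 0.223] pointing down, gripper open.
Joint ranges: [-179.83, 179.83], [-69.29, 118.12], [-61.27, 80.66], [-181.25, 117.63], [-171.15, -9.14], [-177.46, 177.46]. Speed limits (degrees/s): [159.86, 159.86, 180, 180, 180, 180].

INTERFACE

Orientations are given as [roll, pitch, yaw] about the fixed x, y, z axes, in that order (R = Rz(yaw) Ry(pitch) Rx(roll)).
In Python, from workcell import env gives the robot as it stands. The module is installed in compiled form; this text tells all that it offers. Calls block until the motion is done:
- env.goto(position, orientation): joint-space move of the TCP to a pose.
- env.move_straight(position, rotation=None, rate=0.15, force_limit=None): straight line of the TCP; rotation=None keeps the orientation; rate is the mean speed in m/s. With force_limit (N) it stops when the force on the tool has changed by that much, and returns True; else False.
- env.set_joints(angles): joint-space move.
- env.gripper_to(opening, grasp_force=None): opening from 0.0 (shut) to 1.0 (fully open); grasp_force is the grip in N (None keeps the last); returns when the fingers have stopped.
- env.dwell(seconds).
- env.inverse_kinematics(position, orientation): joint angles nearest the present ones, or None.
- env.read_state(): the state.
- env.grab_frame(name): name is "scene" or "side" or "wrist"; returns a dict with "image" (400x640x3 uint8, blue, green, red), "fx", "fy", "cx", "cy" (pixels), "D" ([k1, k2, p1, p2, k3] as OpenCV has them; the pictures are not rectified), "position" and "orientation" of the camera in the world. Camera axes: x right, y up, looking along -z (the intrinsics and any distortion apply to the point x, -y, -z); pixel columns grow to the right and rows downward; lengths in m; the calibration is good to about 2 mm. A picture is of the moment at which its call begins. There is no depth.
A pose or a line that the arm cannot do raises env.Unreachable and nothing moves.
- env.close_job(): hands the job in, once; it reports no verdict.
Trained networks look in a picture, given as the dict that the camera call returned (one of the last four; its "shot" number tells which), for a name from the list of things; names that differ only in an ending like _2 or _b are one class to them, and where a whole thing is asked for, a point or a joint stands for the part that bears it (a point fixed in the world has none). Each returns a list of dicts, best first, with "score" (0 to 1); they miss things now and then, are a little off and sometimes report something else, mostly with a low value. They report only what shows in the picture. A call takes as long as a camera call.
- env.search_frame(picture, thing): "xyz" ([x, y, z] in m, in world coordinates, good to about 4 mm: the middle of the surface that is visible of it).
- env.trace(picture, thing): "mask" (400x640 bool, what is visible of it).
The state is a dict: "clock": time; "joint_positions": joint angles; "qvel": joint speeds; "joint_torque": joint torques, N m; "position": TCP position; "tool_rot": TCP orientation; "force": force on the tool from outside, world axes, zero at the start; "wrist_torque": the same for the moment, N m; "opening": opening from 0.0 (shut) to 1.0 (fully open).
Only numpy, scipy, OpenCV 4.12 (cv2) and the standard library are available. Lean on these libraries where they do the work, as an engineer would, in place of code of your own. Each camera call takes 0.05 s, during which the arm holds its last target.

## Working session

There is one attempt and no reset: what is moved stays moved. The work goes in short steps, each a Python script; the robot and the scene stay as the last script left them, time stands still between calls to the robot, and variables do not carry over. Pictures are saved under pics/ and viewed, and the job is handed in when it is done.

```bash
mkdir -p pics; python3 - <<'E'
from workcell import env
import cv2
s=env.read_state(); print({k:s[k] for k in('clock','position','tool_rot','opening','joint_positions')})
for n in('scene','side','wrist'):
    p=env.grab_frame(n); cv2.imwrite(f'pics/{n}0.png',p['image']); print(n,p['position'],p['orientation'],p['fx'],p['D'],p.get('shot'))
    if n!='wrist':
        for t in('reactive_a_mid','clear_a_mid','tube_mid','red_tray','green_tray','rack','dropper','timer'):
            print(t,[(round(d['score'],2),[round(float(v),3) for v in d['xyz']]) for d in env.search_frame(p,t)])
E
```

```text
{'clock': 0.0, 'position': array([ 0.27150445, -0.56227426,  0.22145432]), 'tool_rot': array([-8.98752196e+01,  4.09048379e-03,  2.57625752e+01]), 'opening': 1.0010374580045922, 'joint_positions': array([-4.94111728e+01,  2.20905594e+01,  3.79111090e-01, -3.00863666e-02,
       -6.84102271e+01, -1.48151562e+01])}
scene [1.09957978 0.41157179 1.19299498] [ 31.58961801  -0.77294411 127.65771258] 440.7313242469606 [0.01932649 0.         0.         0.         0.        ] 1
reactive_a_mid [(0.65, [0.489, 0.0, 0.008]), (0.5, [0.659, 0.006, 0.007]), (0.38, [0.433, 0.132, 0.014])]
clear_a_mid [(0.66, [0.439, -0.121, 0.009])]
tube_mid [(0.77, [0.463, 0.258, 0.071]), (0.66, [0.481, 0.394, 0.045])]
red_tray [(0.67, [0.576, 0.238, 0.003])]
green_tray [(0.95, [0.657, 0.008, 0.003]), (0.57, [0.452, -0.27, 0.008])]
rack [(0.72, [0.603, -0.237, 0.007]), (0.62, [0.432, 0.131, 0.012])]
dropper [(0.77, [0.483, 0.393, 0.043])]
timer [(0.93, [0.452, -0.397, 0.022])]
side [-0.1484965  -0.79211274  0.6741351 ] [ 59.89012339   0.89212473 -41.50961755] 441.6098908435194 [-0.00287753  0.          0.          0.          0.        ] 2
reactive_a_mid [(0.44, [0.446, 0.248, 0.053])]
clear_a_mid [(0.76, [0.435, -0.13, 0.009])]
tube_mid [(0.83, [0.446, 0.251, 0.052])]
red_tray [(0.83, [0.579, 0.24, 0.005]), (0.73, [0.433, -0.276, 0.013])]
green_tray [(0.6, [0.653, 0.006, 0.004])]
rack [(0.49, [0.569, -0.196, 0.006])]
dropper [(0.62, [0.458, 0.389, 0.032])]
timer [(0.64, [0.433, -0.413, 0.024])]
wrist [ 0.20016662 -0.59662901  0.38366892] [-1.68003430e+01  3.61974469e-02  1.15806037e+02] 348.02822067584145 [-0.02926885  0.          0.          0.          0.        ] 3
```

View pics/scene0.png

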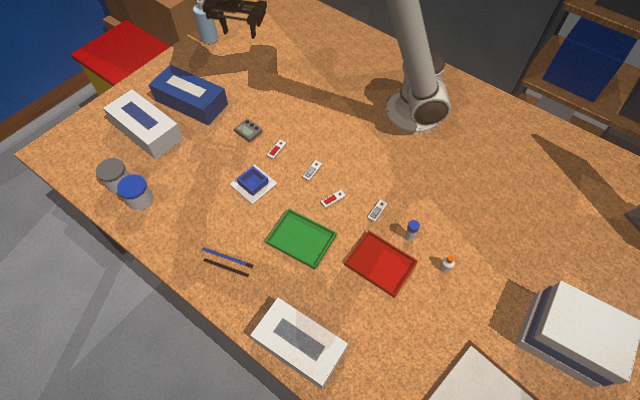

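View pics/side0.png

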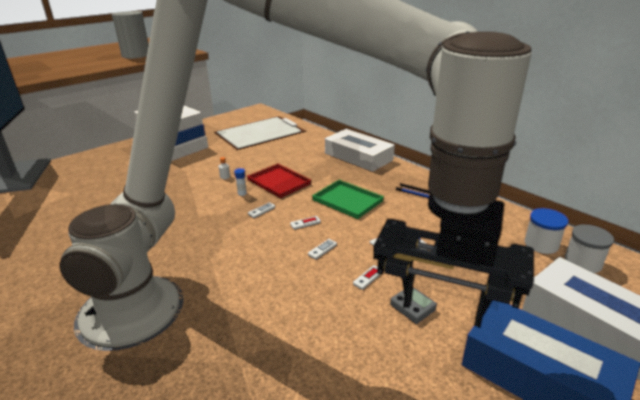

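View pics/wrist0.png

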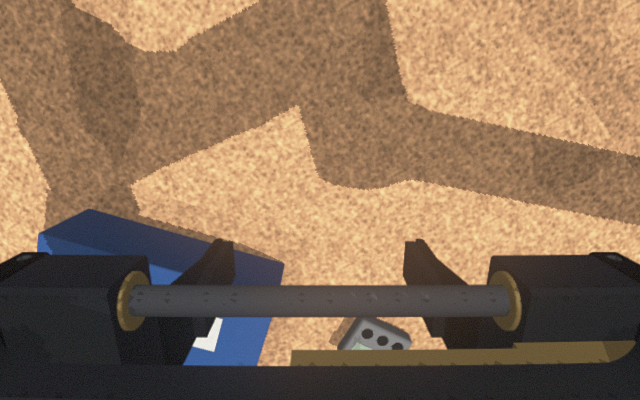

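Scene shows: reactive cassettes at px (277,149) and (333,198), clear ones at (312,170) and (378,210), tube (412,228), dropper (448,264), red tray (380,263), green tray (300,238), stand (254,182), timer (248,130). Next I measure poses from the masks.

```bash
cat > h.py <<'E'
from workcell import env
import cv2, numpy as np
from scipy.spatial.transform import Rotation as Ro
def to_plane(p,px,z):
    px=np.asarray(px,float).reshape(-1,1,2)
    K=np.array([[p['fx'],0,p['cx']],[0,p['fy'],p['cy']],[0,0,1]])
    u=cv2.undistortPoints(px,K,np.array(p['D'])).reshape(-1,2)
    d=np.c_[u[:,0],-u[:,1],-np.ones(len(u))]
    R=Ro.from_euler('xyz',p['orientation'],degrees=True).as_matrix()
    d=d@R.T; o=np.array(p['position'])
    t=(z-o[2])/d[:,2]
    return (o+d*t[:,None])[:,:2]
def project(p,X):
    X=np.atleast_2d(X)
    R=Ro.from_euler('xyz',p['orientation'],degrees=True).as_matrix()
    c=(X-np.array(p['position']))@R
    K=np.array([[p['fx'],0,p['cx']],[0,p['fy'],p['cy']],[0,0,1]])
    q=np.c_[c[:,0],-c[:,1],-c[:,2]]
    return cv2.projectPoints(q.reshape(-1,1,3),np.zeros(3),np.zeros(3),K,np.array(p['D']))[0].reshape(-1,2)
def rect(p,mask,z):
    cs,_=cv2.findContours(mask.astype(np.uint8),cv2.RETR_EXTERNAL,cv2.CHAIN_APPROX_NONE)
    c=max(cs,key=cv2.contourArea).reshape(-1,2)
    w=to_plane(p,c,z)
    (cx,cy),(a,b),ang=cv2.minAreaRect((w*1000).astype(np.float32))
    if a<b: a,b,ang=b,a,ang+90
    return np.array([cx,cy])/1000,(a,b),(ang+90)%180-90
def box(c,yaw,l,w,z):
    yaw=np.radians(yaw);R=np.array([[np.cos(yaw),-np.sin(yaw)],[np.sin(yaw),np.cos(yaw)]])
    q=np.array([[l,w],[-l,w],[-l,-w],[l,-w]])/2@R.T+c
    return np.c_[q,np.full(4,z)]
E
python3 - <<'E'
from h import *
p=env.grab_frame('scene')
im=p['image'].copy()
for t,z in(('reactive_a_mid',.009),('clear_a_mid',.009),('red_tray',.018),('green_tray',.018),('rack',.006),('tube_mid',.08),('timer',.022),('dropper',.034)):
    r=env.trace(p,t)
    for d in r:
        if d['mask'].sum()<20: continue
        c,s,a=rect(p,d['mask'],z)
        print(t,round(d['score'],2),c.round(3),np.round(s),round(a,1),d['mask'].sum(),np.argwhere(d['mask']).mean(0).round()[::-1])
cv2.imwrite('pics/crop1.png',cv2.resize(im[100:310,210:480],None,fx=2.9,fy=2.8,interpolation=cv2.INTER_CUBIC))
E
```

```text
reactive_a_mid 0.57 [ 0.445 -0.272] [82. 29.] 9.8 153 [276. 148.]
reactive_a_mid 0.56 [ 0.485 -0.003] [82. 31.] -18.5 205 [332. 198.]
clear_a_mid 0.49 [ 0.439 -0.124] [84. 34.] 6.6 205 [311. 170.]
red_tray 0.6 [0.579 0.241] [171. 138.] -88.1 2565 [381. 263.]
green_tray 0.79 [0.657 0.01 ] [183. 143.] -80.8 2501 [301. 238.]
rack 0.85 [ 0.596 -0.24 ] [115. 114.] -3.9 1003 [253. 183.]
tube_mid 0.45 [0.467 0.262] [67. 30.] 8.7 179 [411. 229.]
timer 0.93 [ 0.449 -0.396] [85. 74.] 88.7 385 [248. 129.]
dropper 0.52 [0.472 0.394] [58. 34.] 6.6 196 [447. 263.]
```

View pics/crop1.png

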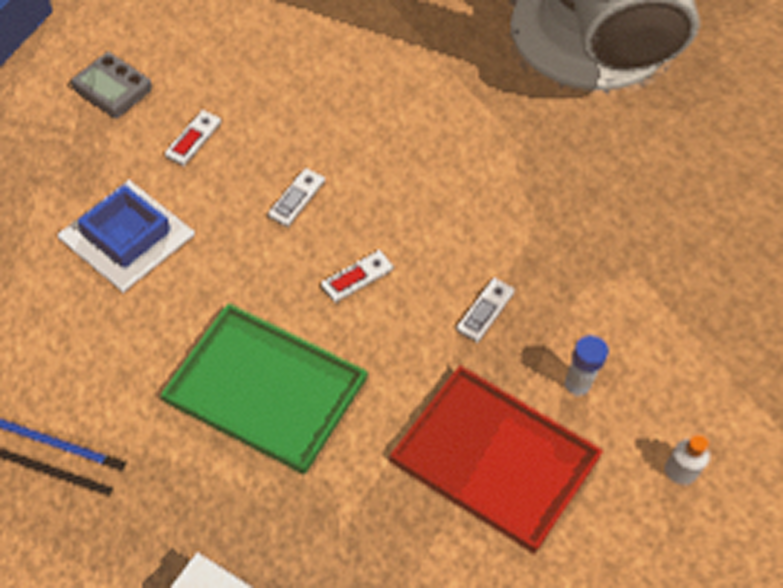

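Crop shows windows clearly: red windows at crop (185,140) and (345,278), grey at (290,200) and (480,313); windows lie at the end away from the robot (+x), so each cassette's yaw is near 0. Now overhead wrist views to refine.

```bash
python3 - <<'E'
from h import *
for i,(x,z) in enumerate(((0.5,.40),(0.66,.40))):
    env.goto([x,0,z],[-90,0,0])
    s=env.read_state(); print(s['clock'],s['position'],s['tool_rot'])
    p=env.grab_frame('wrist'); cv2.imwrite(f'pics/w{i+1}.png',p['image']); print(p['position'],p['orientation'])
    np.save(f'w{i+1}.npy',p,allow_pickle=True)
    for t,zz in(('reactive_a_mid',.009),('clear_a_mid',.009),('red_tray',.018),('green_tray',.018),('rack',.006),('tube_mid',.08)):
        for d in env.trace(p,t):
            if d['mask'].sum()<20: continue
            c,sz,a=rect(p,d['mask'],zz)
            print(t,round(d['score'],2),c.round(3),np.round(sz),round(a,1),d['mask'].sum(),np.argwhere(d['mask']).mean(0).round()[::-1])
E
```

```text
3.6583 [ 5.00006008e-01 -4.88472146e-04  3.99728219e-01] [-9.00132538e+01  3.09503167e-02 -4.45368998e-02]
[4.20607330e-01 3.53746506e-04 5.60854982e-01] [-1.67800185e+01  3.96029521e-02  8.99902350e+01]
reactive_a_mid 0.64 [ 0.483 -0.003] [76. 27.] -18.7 784 [317. 138.]
clear_a_mid 0.97 [ 0.439 -0.123] [79. 29.] 6.6 950 [239. 109.]
red_tray 0.79 [0.575 0.238] [174. 135.] -88.1 8294 [465. 194.]
red_tray 0.61 [ 0.482 -0.002] [78. 28.] -17.5 885 [318. 137.]
green_tray 0.83 [0.653 0.007] [170. 135.] -81.9 7452 [323. 239.]
green_tray 0.44 [0.434 0.131] [78. 29.] 3.4 1032 [405. 105.]
rack 0.6 [ 0.596 -0.239] [112. 110.] -5.2 4058 [176. 205.]
tube_mid 0.86 [0.449 0.244] [64. 35.] -89.5 943 [500. 118.]
4.6917 [ 6.60143192e-01 -1.61873220e-04  3.99261794e-01] [-9.00335662e+01  8.28217628e-02 -1.81820771e-02]
[0.58089481 0.00070352 0.56047668] [-1.67306939e+01  6.01648377e-02  9.00180290e+01]
reactive_a_mid 0.95 [ 0.484 -0.002] [80. 28.] -17.7 1092 [317.  28.]
clear_a_mid 0.92 [ 0.463 -0.119] [35. 31.] 4.4 546 [235.  12.]
red_tray 0.79 [0.576 0.239] [178. 132.] -88.2 10332 [477.  92.]
green_tray 0.71 [0.657 0.008] [172. 133.] -81.8 9237 [324. 145.]
rack 0.86 [ 0.597 -0.239] [110. 110.] 84.6 5106 [165. 107.]
tube_mid 0.63 [0.47  0.238] [53. 15.] -89.0 393 [505.   5.]
tube_mid 0.61 [ 0.476 -0.351] [77. 32.] 88.5 1576 [43. 13.]
```

View pics/w1.png

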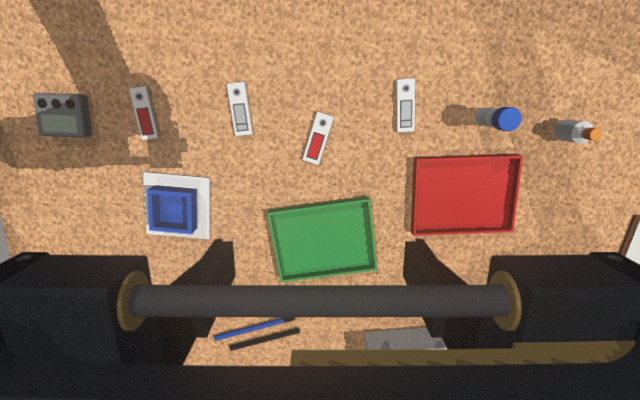

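View pics/w2.png

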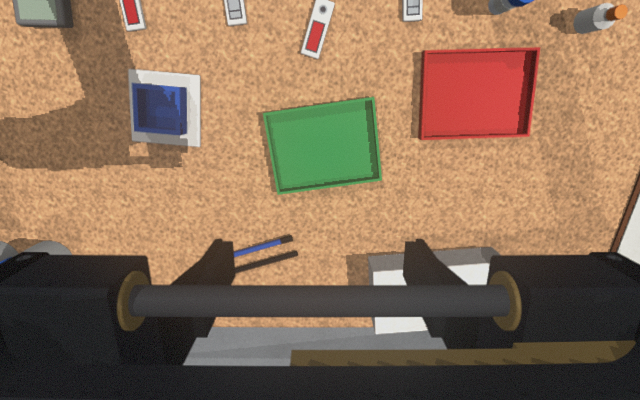

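w1 shows timer (62,115), reactive (144,112), clear (239,109), reactive (318,137), clear (405,105), tube cap (508,119), dropper (585,132), stand (178,207), green tray (323,239), red tray (466,194). Poses agree with the scene camera within about 4 mm. I still need the tube axis and the reactive cassette at (144,112).

```bash
python3 - <<'E'
from h import *
p=np.load('w1.npy',allow_pickle=True).item(); im=p['image']
hsv=cv2.cvtColor(im,cv2.COLOR_BGR2HSV)
m=np.zeros(im.shape[:2],bool); m[95:140,470:530]=True
blue=m&(hsv[...,0]>100)&(hsv[...,0]<130)&(hsv[...,1]>130)
ys,xs=np.nonzero(blue); print('cap px',xs.min(),xs.max(),ys.min(),ys.max())
# fit: model cap silhouette (top circle z.08 + lower circle z.058)
from scipy.optimize import minimize
a=np.linspace(0,2*np.pi,40)
def model(c):
    pts=np.concatenate([np.c_[c[0]+.0165*np.cos(a),c[1]+.0165*np.sin(a),np.full(40,z)] for z in(.08,.058)])
    h=cv2.convexHull((project(p,pts)*8).astype(np.int32)); k=np.zeros((400*8//1,640*8),np.uint8); cv2.fillPoly(k,[h],255)
    return cv2.resize(k,(640,400),interpolation=cv2.INTER_AREA)/255.
r=minimize(lambda c:np.abs(model(c)-blue).sum(),[.45,.252],method='Nelder-Mead',options=dict(initial_simplex=[[.45,.252],[.458,.252],[.45,.26]],maxiter=40)); print('tube',r.x,r.fun,blue.sum())
m[:]=False; m[80:145,125:165]=True
w=m&((hsv[...,1]<60)|((hsv[...,1]>170)&((hsv[...,0]<6)|(hsv[...,0]>172))))
k=cv2.morphologyEx(w.astype(np.uint8),cv2.MORPH_CLOSE,np.ones((5,5)))
print('react2',rect(p,k,.009))
for nm,b in (('blueR',(slice(180,240),slice(140,205))),):
    m[:]=False; m[b]=True
    bl=m&(hsv[...,0]>100)&(hsv[...,0]<130)&(hsv[...,1]>130)
    print('rack walls',rect(p,bl,.034))
o=im.copy()
for c,y,l,w,z in(([.484,-.002],-17.8,.08,.028,.009),([.439,-.123],6.6,.08,.028,.009),([.434,.131],3.4,.08,.028,.009),([.445,-.272],9.8,.08,.028,.009),([.576,.239],1.9,.13,.17,.018),([.655,.008],8.1,.13,.17,.018),([.597,-.239],-5,.07,.07,.034)):
    cv2.polylines(o,[np.round(project(p,box(c,y,l,w,z))).astype(int)],True,(255,255,0),1)
cv2.imwrite('pics/w1o.png',cv2.resize(o[60:290,20:620],(800,307)))
E
```

```text
cap px 498 520 108 130
tube [0.44982543 0.25966743] 235.84705882352938 412
react2 (array([ 0.44400638, -0.27100497]), (79.93179321289062, 30.129886627197266), 6.53566312789917)
rack walls (array([ 0.59629266, -0.23912833]), (68.82606506347656, 68.03187561035156), 84.31998443603516)
```

View pics/w1o.png

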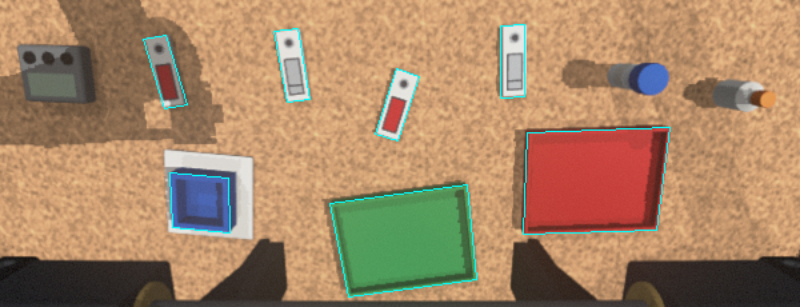

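Overlays fit the cassettes, trays and stand walls. The tube fit didn't converge (residual 236 of 412 px), so I'll redo it later from closer. First pick is the reactive cassette at (0.484, -0.002).

```bash
cat >> h.py <<'E'
H=.17
def pick(c,yaw,z=.004,op=.85):
    env.gripper_to(op)
    env.goto([c[0],c[1],H],[-90,0,yaw])
    env.move_straight([c[0],c[1],.03],rate=.25)
    hit=env.move_straight([c[0],c[1],z],rate=.06,force_limit=8)
    env.gripper_to(0,20)
    s=env.read_state(); print('grip',hit,s['opening'],s['position'],s['clock'])
    env.move_straight([c[0],c[1],H],rate=.2)
    print('lift open',env.read_state()['opening'])
def place(c,yaw,z=.009,rel=.5):
    env.goto([c[0],c[1],H],[-90,0,yaw])
    env.move_straight([c[0],c[1],z+.03],rate=.2)
    hit=env.move_straight([c[0],c[1],z],rate=.05,force_limit=6)
    s=env.read_state(); print('place',hit,s['position'],s['opening'],s['force'])
    env.gripper_to(rel)
    env.move_straight([c[0],c[1],H],rate=.25)
    print('t',env.read_state()['clock'])
def slot(c,yaw,dy):
    a=np.radians(yaw); return [c[0]-np.sin(a)*dy,c[1]+np.cos(a)*dy]
RED=([.576,.239],1.9); GREEN=([.656,.008],8.1)
def snap(n,f):
    p=env.grab_frame(n); cv2.imwrite('pics/'+f,p['image']); return p
E
python3 - <<'E'
from h import *
pick([.484,-.002],-17.8)
snap('scene','s1.png')
place(slot(*RED,.038),1.9)
snap('wrist','wr1.png')
E
```

```text
grip False 0.31889572959096085 [ 0.4839941  -0.00200334  0.004018  ] 8.8583
lift open 0.31467879874443794
place True [0.57393044 0.2764694  0.00807593] 0.3153877292806532 [-1.11921915 -0.50984519  3.09277833]
t 13.8583
```

View pics/wr1.png

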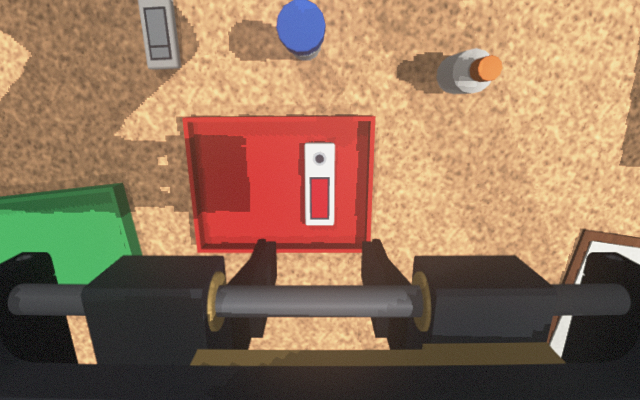

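View pics/s1.png

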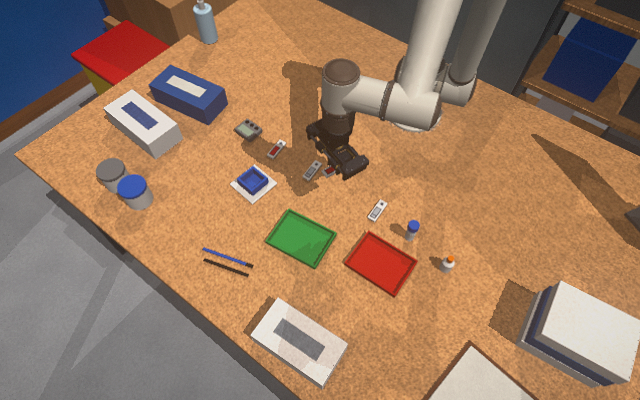

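wr1 shows the reactive cassette flat and face up in the red tray at px (320,185). Next is the second reactive one.

```bash
python3 - <<'E'
from h import *
pick([.4445,-.2715],9.0,op=.75)
snap('scene','s2.png')
place(slot(*RED,-.036),1.9)
snap('wrist','wr2.png')
pick([.439,-.1235],6.6)
place(slot(*GREEN,-.038),8.1)
snap('wrist','wr3.png')
E
```

```text
grip False 0.3165982609972552 [ 0.44460086 -0.2715444   0.00409605] 18.6583
lift open 0.32061723719837093
place True [0.57635903 0.20259933 0.00811074] 0.3169875202290838 [ 0.06952685 -0.45914749  3.83234967]
t 24.3333
grip False 0.31638670731873875 [ 0.43899614 -0.12350932  0.00399629] 28.6583
lift open 0.3159332885112725
place True [ 0.66038611 -0.0296738   0.00804777] 0.3203849716498256 [-0.22471185  0.66754668  3.38185847]
t 33.4417
```

View pics/wr2.png

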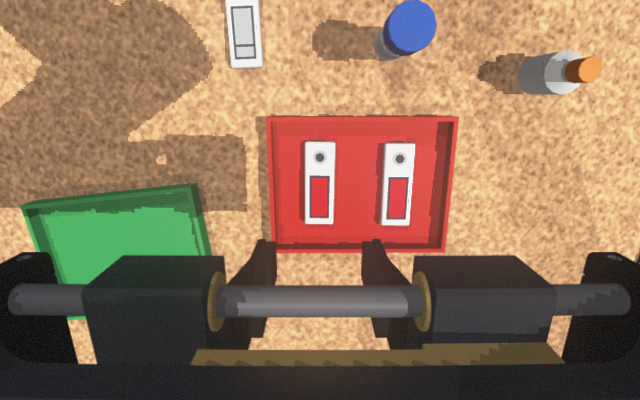

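View pics/wr3.png

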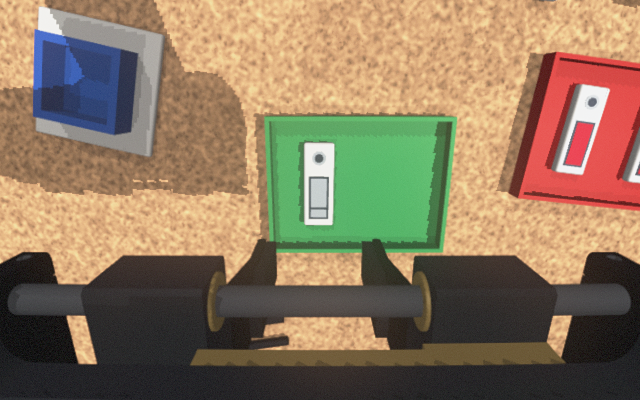

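Red tray holds both reactives flat at (320,185) and (398,185). The first clear one is flat at (318,185) in the green tray. Before the last clear cassette I measure the tube, because the gripper body comes close to it.

```bash
python3 - <<'E'
from h import *
env.goto([.55,.2,.25],[-90,0,0])
p=snap('wrist','wr4.png'); np.save('wr4.npy',p,allow_pickle=True)
hsv=cv2.cvtColor(p['image'],cv2.COLOR_BGR2HSV)
bl=((hsv[...,0]>100)&(hsv[...,0]<130)&(hsv[...,1]>130)).astype(np.uint8)
n,l,st,ce=cv2.connectedComponentsWithStats(bl)
for i in range(1,n):
    if st[i][4]>100: print(st[i],ce[i].round(),to_plane(p,ce[i],.078), rect(p,l==i,.08))
for t in('tube_mid','dropper'):
    print(t,[(d['score'],d['xyz']) for d in env.search_frame(p,t)])
for d in env.trace(p,'clear_a_mid'): print('clear',d['score'],rect(p,d['mask'],.009))
E
```

```text
[369  54  35  36 957] [386.  72.] [[0.44854773 0.26041212]] (array([0.4489072 , 0.25993304]), (30.176481246948242, 29.64537239074707), -44.58628845214844)
tube_mid [(0.57, [0.4547, 0.2615, 0.0853])]
dropper [(0.71, [0.4687, 0.3867, 0.0498])]
clear 0.92 (array([ 0.64110095, -0.03127364]), (44.1002311706543, 32.20525360107422), 6.149382591247559)
```

View pics/wr4.png

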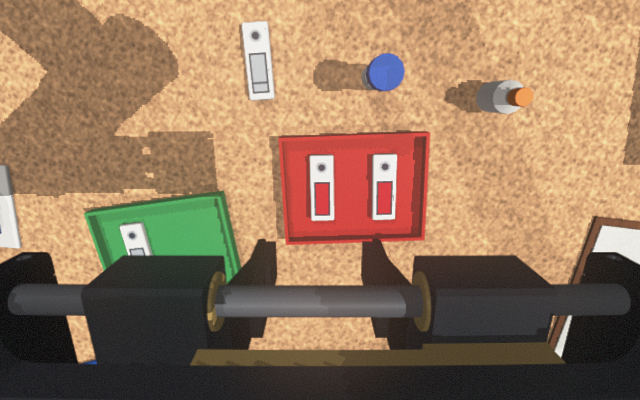

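The tube axis is at (0.449, 0.260) (cap centroid px (386,72)). That leaves the gripper body about 17 mm clear, so I shift the grip 8 mm away from it for more margin.

```bash
python3 - <<'E'
from h import *
pick([.4345,.123],3.8)
place(slot(*GREEN,.038),8.1)
snap('wrist','wr5.png')
env.gripper_to(.85)
# check tube
env.goto([.53,.262,.2],[-90,0,0])
p=snap('wrist','wr6.png')
hsv=cv2.cvtColor(p['image'],cv2.COLOR_BGR2HSV)
bl=((hsv[...,0]>100)&(hsv[...,0]<130)&(hsv[...,1]>130)).astype(np.uint8)
n,l,st,ce=cv2.connectedComponentsWithStats(bl)
for i in range(1,n):
    if st[i][4]>100: print(st[i],to_plane(p,ce[i],.079), rect(p,l==i,.08))
print(env.read_state()['clock'])
E
```

```text
grip False 0.31280835836281623 [0.43465837 0.12316021 0.00407835] 38.3583
lift open 0.3145952930330758
place True [0.64970297 0.04531793 0.00811623] 0.31568104681303144 [-0.00502677 -0.26925815  4.09687834]
t 43.1
[ 298   74   39   41 1249] [[0.44867894 0.26085084]] (array([0.4491405 , 0.26078882]), (29.736839294433594, 29.475727081298828), 0.011052669025957584)
45.0
```

View pics/wr5.png

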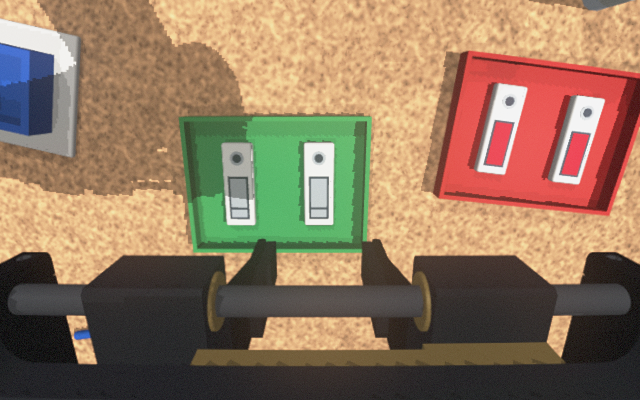

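View pics/wr6.png

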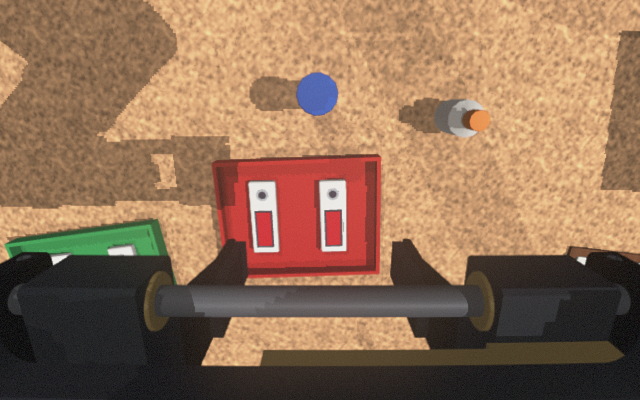

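wr5 shows both clear cassettes flat and apart in the green tray, at (238,185) and (318,185). In wr6 the cap centre (317,94) maps to (0.449, 0.2605). Next, the tube.

```bash
python3 - <<'E'
from h import *
c=[.449,.2605]
env.goto([*c,.17],[-90,0,0])
env.move_straight([*c,.1],rate=.15)
print(env.move_straight([*c,.05],rate=.06,force_limit=6))
env.gripper_to(0,25)
s=env.read_state(); print(s['opening']*87,s['position'],s['force'])
env.move_straight([*c,.20],rate=.1)
env.move_straight([.5965,-.239,.20],rotation=[-90,0,-5],rate=.15)
s=env.read_state(); print(s['opening']*87,s['position'],s['clock'])
p=snap('scene','s3.png'); cv2.imwrite('pics/s3c.png',cv2.resize(p['image'][80:280,180:430],(800,600)))
snap('side','sd3.png')
E
```

```text
False
32.29518012740714 [0.44901597 0.26051203 0.05000859] [-0.18618116 -0.4577047   0.23416045]
32.277812324423124 [ 0.59649658 -0.23872496  0.20009415] 53.1
```

View pics/s3c.png

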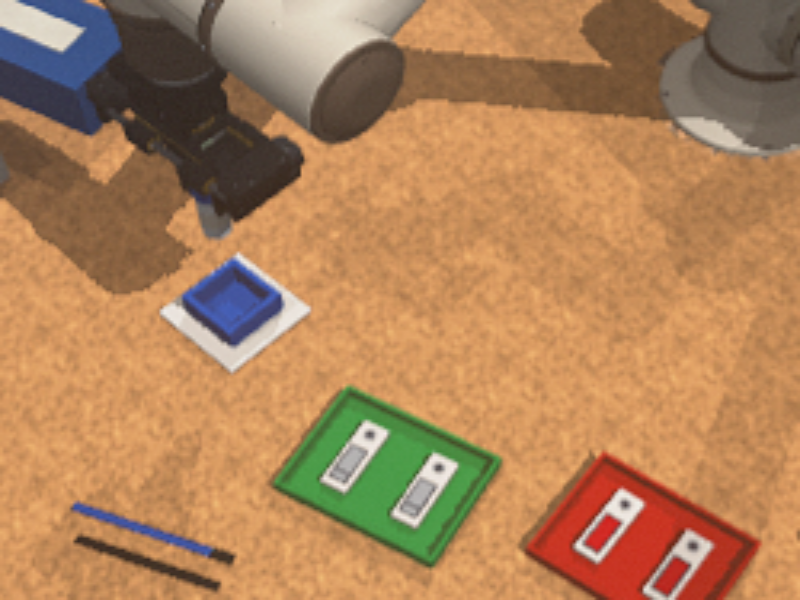

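View pics/sd3.png

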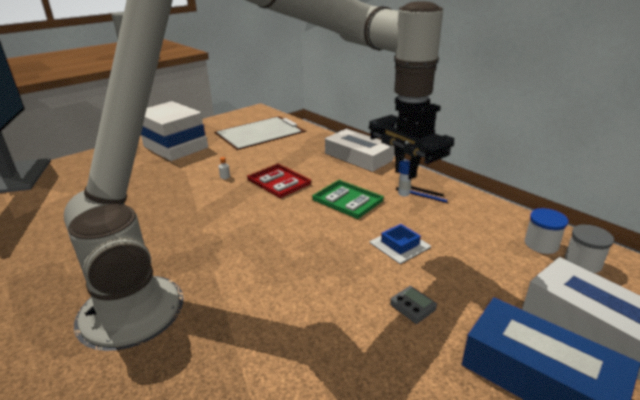

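Both views show the tube hanging upright in the jaws (side px (404,180)), above the stand. I'll lower it.

```bash
python3 - <<'E'
from h import *
c=[.5965,-.239]
env.move_straight([*c,.095],rate=.1)
print(env.move_straight([*c,.0555],rate=.04,force_limit=4))
s=env.read_state(); print(s['position'],s['force'],s['opening']*87)
p=snap('side','sd4.png'); cv2.imwrite('pics/sd4c.png',cv2.resize(p['image'][120:280,330:480],(600,600)))
E
```

```text
True
[ 0.59617224 -0.23900177  0.0570195 ] [-1.1351075  -1.31896583  3.97547346] 32.22737895671227
```

View pics/sd4c.png

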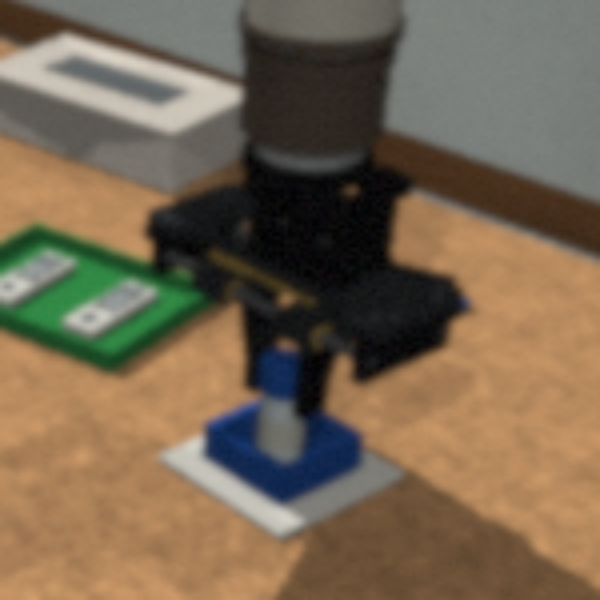

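Contact came at TCP z 0.0570, exactly the height expected with the foot on the pocket floor (0.050 + 0.007), and the picture shows the tube inside the walls. Releasing.

```bash
python3 - <<'E'
from h import *
c=[.596,-.239]
env.gripper_to(.7); env.dwell(.3)
env.move_straight([*c,.2],rate=.12)
snap('wrist','wr7.png')
env.goto([.4,-.1,.42],[-90,0,0])
p=snap('scene','s5.png'); cv2.imwrite('pics/s5c.png',cv2.resize(p['image'][100:300,210:480],(800,593)))
p=snap('side','sd5.png')
print(env.read_state()['clock'])
for t in ('dropper','timer','tube_mid'): print(t,[(d['score'],np.round(d['xyz'],3)) for d in env.search_frame(p,t)])
E
```

```text
59.1583
dropper [(0.61, array([0.462, 0.388, 0.031])), (0.55, array([0.645, 0.042, 0.017]))]
timer [(0.63, array([ 0.436, -0.408,  0.022]))]
tube_mid [(0.93, array([ 0.588, -0.25 ,  0.065]))]
```

View pics/wr7.png

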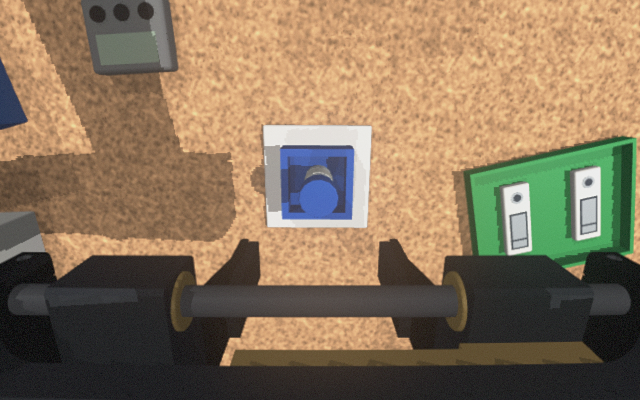

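View pics/s5c.png

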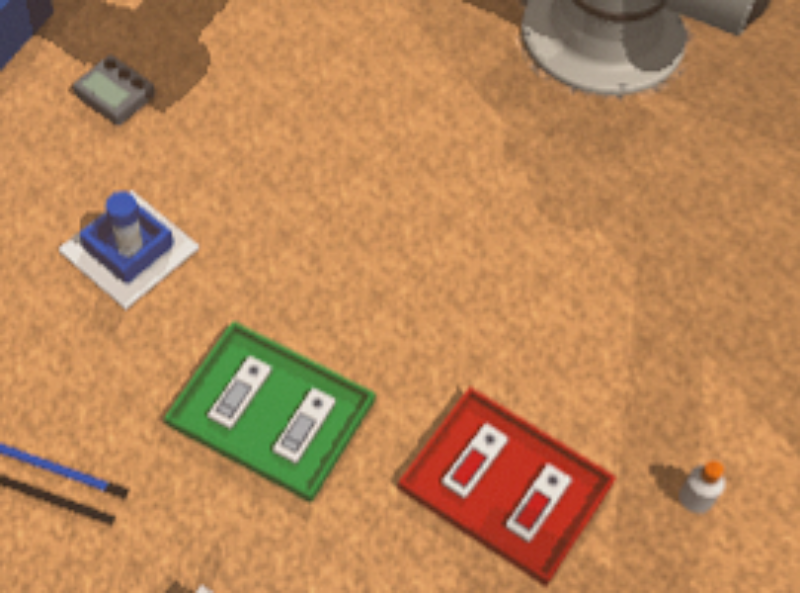

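View pics/sd5.png

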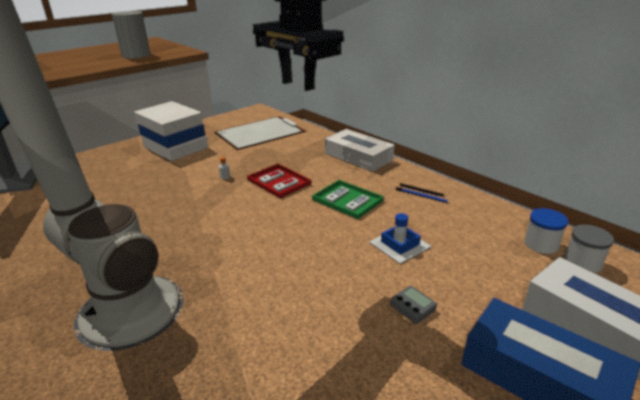

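All in place: the tube stands upright in the pocket (wr7 (318,190), side (401,228)), and each tray holds its two cassettes. The dropper and timer haven't moved, and the arm is clear.

```bash
python3 -c "
from workcell import env
print(env.close_job())"
```

```text
the job is handed in; nothing more can be done
None
```

The table is cleared and the job is handed in, with the clock at about 59 s of the 128 s allowed. No verdict is reported.

- **Cassettes:** The two crimson ones are in the red tray and the two grey ones in the green tray. The last pictures show all four flat, face up and apart.
- **Tube:** I carried it by the cap without tipping it. It touched down at TCP height 0.057 m, which matches its foot on the pocket floor. After release, the wrist, scene and side views all show it upright in the stand.
- **Dropper bottle and timer:** I didn't touch either one. The final side view puts them within 5 mm of where they started, which is about the detector's accuracy. The arm finished clear of everything.

**Checks that failed or disagreed:**
- My first fit of the tube position did not converge. I measured it again from two closer wrist views, which agreed within about 1 mm.
- The networks gave some false detections, such as a cassette reported as a tray. I discarded those after comparing them with the pictures.

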